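Pump up the mist sprayer on the paper conservation bench

ROBOT

A 7-joint arm with a two-finger parallel gripper is mounted at the origin on the work surface. World frame = base frame: x ahead of the robot, y to its left, z up, the work surface at z = 0. Lengths are in m, angles in rad, forces in N, time in s.
With the tool pointing down it reaches from about 0.425 to 0.925 m from the base axis. Payload 6.8 kg.
Tool frame: the origin (TCP) lies between the finger pads; the fingertips stand 14 mm ahead of it and the grasp point (between the pads) lies 5 mm behind it; z points along the fingers, y is the line along which they close (so a half turn about z gives the same grasp; the last joint's range is limited). The gripper opens to 85 mm and grips with 20 to 120 N. Pads are 22 mm wide; open, the fingers measure 114 mm over their backs; the gripper's body (76 mm by 85 mm) begins 54 mm behind the grasp point. The pads swing forward as they close: fully open they stand 13 mm farther back than shut.
Start: joints at [-1.329, 0.477, 0.022, 1.555, -0.011, 1.109, -0.083], TCP at [0.231, 0.634, 0.245] pointing down, gripper open.
Joint ranges: [-2.96, 2.96], [-0.34, 2.1], [-1.41, 1.46], [0.24, 2.44], [-1.37, 4.51], [0.17, 1.92], [-2.96, 2.96]. Speed limits (rad/s): [2.39, 2.39, 3.14, 3.14, 3.14, 3.14, 3.14].

INTERFACE

Orientations are given as a rotation vector (axis times angle).
In Python, from bench import r, eyes, ticket gives the robot as it stands. The module is installed in compiled form; this text tells all that it offers.
- The arm moves only by the tool arm_command, never from a script. Its argument "plan" is text: rows parted by semicolons, each of 4 numbers parted by spaces: the shift along the tool's x, y, z in m, then the turn about the tool's z in degrees. In form: tx ty tz yaw; .... A call has 1 to 20 rows; each row shifts and turns the commanded pose from where the row before left it, along the tool's axes as they then stand; what a row does not reach is not made up. A row lasts 1/8 s, in which the tool goes at most 62.5 mm and 10.7 degrees, less where a joint would pass 70% of its speed; a pose out of reach is approached as far as the arm can. A call is refused whole if a number of a shift passes 0.0625 or a number of a turn 10.7, either way. A call with a gripper value outside its range is refused whole. "hand" is the closure, from -1 (fully open) to 1 (shut), set as the call begins (left out, the last holds). The fingers move at their own pace and stop on an object; "grip_force" is the grip in N (left out, the last holds). Time passes only in rows, so rows that do not move let the fingers close. It gives the time, the measured TCP pose, the force, the opening and the grip force at its end, in the units of the state.
- r.get_obs(): the state, without advancing time (a new reading comes with each control period).
- eyes.grab_frame(name): name is "scene" or "side" or "wrist"; returns (picture, depth): 480x640x3 uint8, red, green, blue; 480x640 float32, m along the optical axis (not along the pixel's ray), 0 where there is no reading.
- eyes.calibration(name): a dict with "fov_y" (degrees; the focal length in pixels is half the picture's height over the tangent of half this angle, whatever the lens; pixels are square), "cx", "cy" (the principal point, pixels), "origin" and "attitude" of the camera in the world; the wrist camera has in their place "tool_from_camera" (4x4, takes a point from camera to tool coordinates, whose origin is the TCP and whose axes are the flange's). Camera axes: x right, y up, looking along -z (the intrinsics and any distortion apply to the point x, -y, -z); pixel columns grow to the right and rows downward; lengths in m; the calibration is good to about 2 mm. A picture is of the moment at which its call begins: read the wrist's pose just before it. calibration takes no time and is no camera call.
- ticket.hand_in(): hands the job in; it is judged then, once.
The state is a dict: "clock": time; "joints": joint angles; "qvel": joint speeds; "tau": joint torques, N m; "tcp_pos": TCP position; "orientation": TCP orientation; "contact_force": force on the tool from outside, world axes, zero at the start; "moment": the same for the moment, N m; "grip_width": finger opening in m; "gripper_force": force on a finger pad.
Only numpy, scipy, OpenCV 4.12 (cv2) and the standard library are available. Lean on these libraries where they do the work, as an engineer would, in place of code of your own. Each camera call takes 0.05 s, during which the arm holds its last target. There are 200 camera calls.

TASK

Pump up the pressure mist sprayer for damping the leaves: with the fingertips press its round pump knob all the way down and let it spring all the way up again, over and over, until the metal pressure pin on its shoulder stands fully out. Then stop pumping, because more strokes lift the relief valve, and take the hand away. Do not lift, tip or shove the sprayer, do not touch the pin or the relief valve, and leave the other things on the bench as they are.

Things in the scene. Friction and masses are not known exactly. Their poses are not given: they have to be found in the camera images.
- sprayer: the one-litre pressure mist sprayer, a loose upright bottle of 0.7 to 1.3 kg: milky white round tank 112 mm across and 172 mm high, black screw collar and grey head above it (top of the head 225 mm up), brass spray nozzle sticking out 89 mm along its own +x, black loop handle reaching 97 mm along its own -x. Origin: centre of the underside on the bench, z up, in line with the pump rod. Yaw at the start is within 0.9 rad of zero.
- knob_top (a point): centre of the top face of the pump knob, a black mushroom knob 54 mm across (slightly domed, flat in the middle) on a steel rod at the centre of the sprayer: 285 mm above the bench when up, 255 mm when fully pressed. It moves straight down with the knob.
- pump (a joint): how far the pump knob is pressed, m: 0 up, 0.030 fully down on its stop. It pushes back with 4 N at the top, 7 N at 17 mm, 10 N from 19 mm to 12.5 N at the stop, plus some 3 N at 50 mm/s, and springs up by itself in 0.3 s. A stroke under 22 mm does nothing and the last needs 27 mm, so go down to the stop and come up all the way each time; the pin rises on the return, settled 0.5 s later.
- pin_seat (a point): centre of the top rim of the pin's seat, a black boss 22 mm across on the tank's shoulder, 48 mm from the sprayer's axis along its own +y, 178 mm above the bench.
- pin_tip (a point): centre of the top of the pressure pin, a bare metal pin 9 mm across that stands up out of its seat: 0.5 to 15 mm above pin_seat at the start, rising 6 mm a full stroke (the first 2 to 11 mm), the last from 26 mm to its stop at 32 mm above pin_seat, fully out (210 mm above the bench): 3 to 5 full strokes. Between strokes it stays within 1 mm; while the knob is down it may dip 3 mm.
- relief (a joint): lift of the relief valve, a brass button 16 mm across on a second black boss opposite the pin (48 mm along the sprayer's own -y, its top 190 mm above the bench), in m: 0 seated; one full stroke too many does no harm, a second one lifts it nearly 4 mm.
- solvent_mid (a point): amber bottle with a black cap, 68 mm across, 165 mm high; point on its axis 80 mm up. Bystander. It, the brush pot and the sprayer stand side by side, in any order, about 0.2 m apart.
- brush_pot_mid (a point): black pot 80 mm across with brushes, pens and scissors, about 195 mm high in all; point on its axis 50 mm up. Bystander.
- paste_jar_mid (a point): lidded glass jar 60 mm across, 55 mm high; point at its centre. Bystander beyond the row.
- weight_a_mid (a point): steel leaf weight 50 mm across, 46 mm high, on the leaf to the robot's right; point at its centre. Bystander.
- weight_b_mid (a point): steel leaf weight 50 mm across, 46 mm high, on the leaf to the robot's left; point at its centre. Bystander.
- ruler_mid (a point): steel ruler 300 by 30 by 5 mm lying flat beyond the row; its centre. Bystander.
- bone_folder_mid (a point): bone folder 140 by 18 by 6 mm lying flat on the robot's right; its centre. Bystander.

How it is judged:
By the outcome, as a careful person would: the job done as asked, in the order asked, and still so for the second after the job is handed in, with the robot touching nothing.
It also fails if it takes over 51 s, if anything falls off the work surface, if the arm or the gripper's body presses on something with over 40 N, if the wrist force passes 120 N, or if a joint passes its speed limit or range.

## Working session

There is one attempt and no reset: what is moved stays moved. The work goes in short steps, Python scripts to look and compute and a tool call to move; the robot and the scene stay as the last step left them, time stands still between calls to the robot, and variables do not carry over. Pictures are saved under pics/ and viewed, at most 10 in all, crops included, and the job is handed in when it is done.

Besides the shell and the picture viewer there is one more tool, called after "Call:" as name(argument=value, ...) on one line, values as JSON. arm_command: Moves the arm, as the interface text tells. Its arguments: {"type":"object","properties":{"plan":{"type":"string"},"hand":{"type":"number"},"grip_force":{"type":"number"}},"required":["plan"]}

```bash
mkdir -p pics; cat > h.py <<'E'
from bench import r, eyes, ticket
import numpy as np, cv2
from scipy.spatial.transform import Rotation as R
def snap(n):
    o=r.get_obs(); im,d=eyes.grab_frame(n); return o,im,d
def cam(n,o=None):
    c=eyes.calibration(n)
    if 'origin' in c:
        a=np.array(c['attitude'],float)
        M=a if a.shape==(3,3) else R.from_rotvec(a).as_matrix() if a.size==3 else None
        p=np.array(c['origin'])
    else:
        T=np.array(c['tool_from_camera']); Rt=R.from_rotvec(o['orientation']).as_matrix()
        M=Rt@T[:3,:3]; p=Rt@T[:3,3]+np.array(o['tcp_pos'])
    return c,M,p,240/np.tan(np.radians(c['fov_y'])/2)
def ray(n,u,v,o=None):
    c,M,p,f=cam(n,o); d=M@np.array([(u-c['cx'])/f,-(v-c['cy'])/f,-1]); return p,d
def onz(n,u,v,z,o=None):
    p,d=ray(n,u,v,o); return p+d*(z-p[2])/d[2]
def depthpt(n,u,v,dep,o=None):
    p,d=ray(n,u,v,o); return p+d*dep
E
python3 - <<'E'
from h import *
for n in ('scene','side','wrist'): print(n,eyes.calibration(n))
for n in ('scene','side'):
    o,im,d=snap(n); cv2.imwrite(f'pics/{n}0.png',im[:,:,::-1]); np.save(f'{n}0.npy',d)
o=r.get_obs(); print(o)
E
```

```text
scene {'fov_y': 44.49900901006284, 'cx': 311.3304803332949, 'cy': 236.20366723645552, 'origin': array([1.27685317, 0.77169988, 1.25910232]), 'attitude': array([0.3755883 , 0.90833508, 2.24120014])}
side {'fov_y': 43.78829269903722, 'cx': 318.9299023016367, 'cy': 246.86525857238274, 'origin': array([ 0.03170568, -0.85972611,  1.31096193]), 'attitude': array([ 0.70879518, -0.19256263, -0.5610932 ])}
wrist {'fov_y': 61.64117024057852, 'cx': 320.2495208771532, 'cy': 233.74571427110627, 'tool_from_camera': array([[ 1.05332296e-04,  9.47823016e-01,  3.18796988e-01,
         8.26679918e-02],
       [ 9.99996134e-01, -9.85692963e-04,  2.60018325e-03,
         9.26269529e-05],
       [ 2.77874948e-03,  3.18795481e-01, -9.47819455e-01,
        -1.28063375e-01],
       [ 0.00000000e+00,  0.00000000e+00,  0.00000000e+00,
         1.00000000e+00]])}
{'clock': 0.1, 'joints': array([-1.32909597,  0.47774191,  0.02232957,  1.55634325, -0.01153727,
        1.10933078, -0.08311628]), 'qvel': array([ 0.00109026, -0.00261861, -0.00037915, -0.00279855,  0.00011667,
        0.00026551,  0.00088562]), 'tau': array([ 4.11832065e-03, -5.97761858e+01,  1.61361180e+00, -2.81956065e+01,
        1.28151223e-02,  5.03216987e-03, -1.98227849e-05]), 'tcp_pos': array([0.2311435, 0.6336379, 0.2444102]), 'orientation': array([-5.46632923e-01, -3.09345511e+00,  2.64336467e-03]), 'contact_force': array([ 0.04317818, -0.38992206, -0.87189925]), 'moment': array([-0.00450029, -0.03779412, -0.00986656]), 'gripper_force': 0.0, 'grip_width': 0.08532725775258206}
```

View pics/scene0.png

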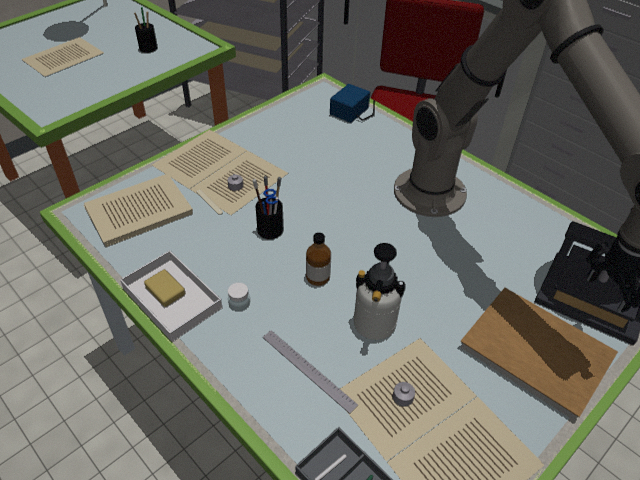

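View pics/side0.png

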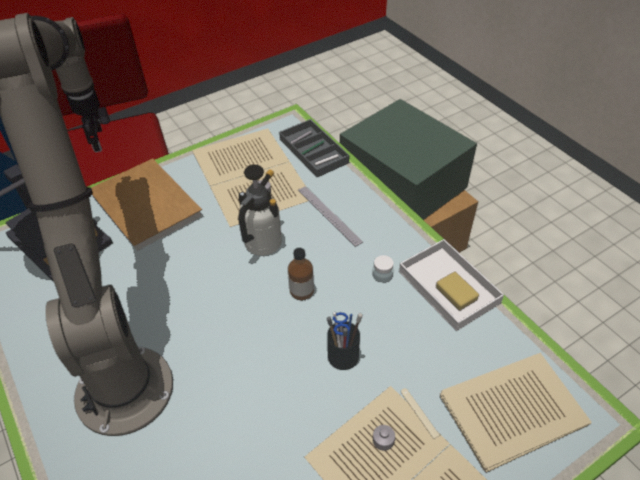

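The sprayer is the leftmost of the row: its knob is at (385,252) in scene and (255,172) in side. I'll measure the knob and zoom in on both views.

```bash
python3 - <<'E'
from h import *
for n,(u,v) in (('scene',(385,252)),('side',(255,172))):
    d=np.load(n+'0.npy'); im=cv2.imread(f'pics/{n}0.png')
    m=(im.max(2)<60)&(d>0); H=[]
    vs,us=np.nonzero(m[v-22:v+22,u-22:u+22]); vs+=v-22; us+=u-22
    P=np.array([depthpt(n,a,b,d[b,a]) for a,b in zip(us,vs)])
    k=P[:,2]>0.272
    print(n,k.sum(),P[k].mean(0),P[k].min(0),P[k].max(0), us[k].mean(),vs[k].mean(), onz(n,us[k].mean(),vs[k].mean(),.282))
a=cv2.imread('pics/scene0.png')[235:345,325:425]; b=cv2.imread('pics/side0.png')[155:265,215:315]
cv2.imwrite('pics/z.png',cv2.resize(np.hstack([a,b]),None,fx=4,fy=4,interpolation=cv2.INTER_CUBIC))
E
```

```text
scene 322 [0.52391839 0.23346597 0.28190624] [0.49651572 0.2058546  0.27215592] [0.54791505 0.25631208 0.28875158] 384.639751552795 251.8416149068323 [0.52404873 0.23358257 0.282     ]
side 197 [0.51518526 0.22240231 0.28412338] [0.49352638 0.20336787 0.27302703] [0.53945397 0.25069146 0.29343751] 253.497461928934 172.0 [0.51615644 0.22459483 0.282     ]
```

View pics/z.png

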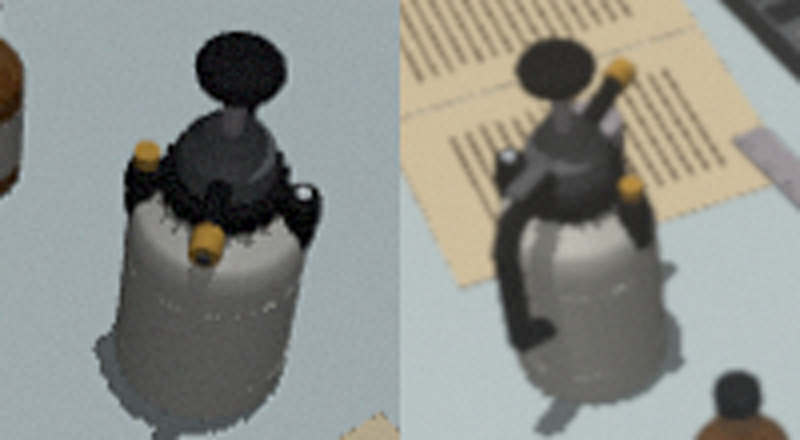

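```bash
python3 - <<'E'
from h import *
pts={'knob':((385.2,252),(253.8,172.2)),'pin':((325+306/4,235+188/4),(215+109/4,155+155/4)),'relief':((325+148/4,235+148/4),(215+229/4,155+183/4)),'nozz':((325+209/4,235+241/4),(215+222/4,155+69/4))}
for k,(a,b) in pts.items():
    p,d=ray('scene',*a); q,e=ray('side',*b)
    s=np.linalg.lstsq(np.c_[d,-e],q-p,rcond=None)[0]
    A=p+d*s[0];B=q+e*s[1]; print(k,(A+B)/2,np.linalg.norm(A-B))
o=r.get_obs(); M=R.from_rotvec(o['orientation']).as_matrix(); print(M.round(3)); t=np.array([.518,.229,.36]); print(M.T@(t-o['tcp_pos']))
E
```

```text
knob [0.51908141 0.23090088 0.27547586] 0.0013077809725603388
pin [0.49276789 0.27062257 0.18170925] 0.003664253820380814
relief [0.54388667 0.19024764 0.19080088] 0.0007156136476782859
nozz [0.58595041 0.27246734 0.21216617] 0.004637118512938947
[[-0.939  0.343 -0.001]
 [ 0.343  0.939 -0.002]
 [-0.    -0.002 -1.   ]]
[-0.4081685  -0.28201973 -0.11507749]
```

Call:
arm_command(plan="0 0 -0.0575 0;0 0 -0.0575 0;-0.0408 -0.0283 0 0;-0.0408 -0.0283 0 0;-0.0408 -0.0283 0 0;-0.0408 -0.0283 0 0;-0.0408 -0.0283 0 0;-0.0408 -0.0283 0 0;-0.0408 -0.0283 0 0;-0.0408 -0.0283 0 0;-0.0408 -0.0283 0 0;-0.0408 -0.0283 0 0;0 0 0 9.25;0 0 0 9.25;0 0 0 9.25;0 0 0 9.25;0 0 0 0;0 0 0 0", hand=1, grip_force=20)

```text
clock: 2.35
tcp_pos: [0.5175, 0.2284, 0.3601]
orientation: [-1.496, -2.763, 0.0]
contact_force: [-0.4, 0.9, 0.7]
grip_width: 0.0002
gripper_force: 0.0
```

```bash
python3 - <<'E'
from h import *
o,im,d=snap('wrist'); cv2.imwrite('pics/w1.png',im[:,:,::-1]); np.save('w1.npy',d)
M=R.from_rotvec(o['orientation']).as_matrix(); print(o['tcp_pos'],M.round(3),M.T@(np.array([.5185,.2307,.36])-o['tcp_pos']),o['contact_force'],o['clock'],o['grip_width'])
m=(im.max(2)<70)&(d>0); vs,us=np.nonzero(m)
P=np.array([depthpt('wrist',a,b,d[b,a],o) for a,b in zip(us,vs)])
k=(abs(P[:,2]-.28)<.012)&(np.hypot(P[:,0]-.5185,P[:,1]-.2307)<.05)
print(k.sum(),P[k].mean(0),P[k].min(0),P[k].max(0),us[k].mean(),vs[k].mean())
E
```

```text
[0.51747961 0.22844394 0.36011124] [[-0.547  0.837 -0.   ]
 [ 0.837  0.547 -0.   ]
 [ 0.    -0.    -1.   ]] [0.00133126 0.0020878  0.00011055] [-0.39335968  0.90176054  0.73584867] 2.35 0.00015226381200515935Traceback (most recent call last):
  File "<stdin>", line 5, in <module>
  File "h.py", line 21, in depthpt
    p,d=ray(n,u,v,o); return p+d*dep
        ~~~^^^^^^^^^
  File "h.py", line 17, in ray
    c,M,p,f=cam(n,o); d=M@np.array([(u-c['cx'])/f,-(v-c['cy'])/f,-1]); return p,d
            ~~~^^^^^
  File "h.py", line 7, in cam
    c=eyes.calibration(n)
ValueError: time passes only in moves, steps and waits
```

View pics/w1.png

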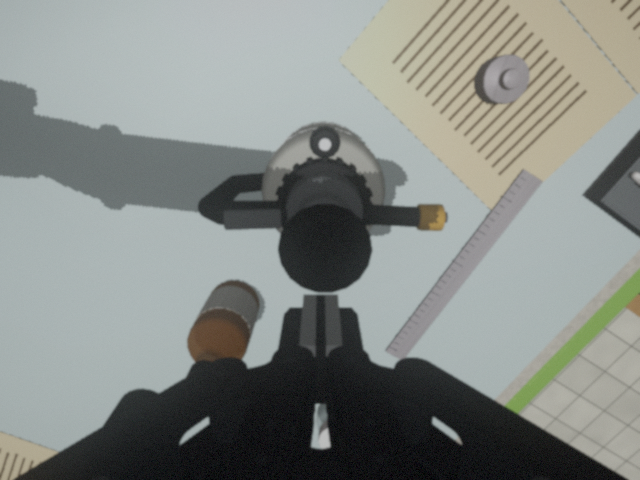

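The wrist view shows the knob disc at about (325,247) with its seat and white pin at (324,145), and the shut fingertips at (321,297).

```bash
sed -i 's/^def cam/C={}\ndef cam/; s/    c=eyes.calibration(n)/    c=C.setdefault(n,None) or eyes.calibration(n); C[n]=c/' h.py; python3 - <<'E'
from h import *
o=r.get_obs(); im=cv2.imread('pics/w1.png'); d=np.load('w1.npy')
M=R.from_rotvec(o['orientation']).as_matrix()
for z in (.283,.279): 
    p=onz('wrist',325,247,z,o); print('knob',p, M.T@(p-o['tcp_pos']))
g=im[120:170,295:355].min(2); 
c=(g>140); c[:12]=0
n,l,s,ce=cv2.connectedComponentsWithStats(c.astype('uint8')); print(s[:6].tolist(),ce[:6])
print(d[130:160:3,324]); 
for v in (142,145,148): print(depthpt('wrist',324,v,d[v,324],o))
for v in (215,230,245,260,275): print(depthpt('wrist',325,v,d[v,325],o))
print('midrow edges', [depthpt('wrist',u,247,d[247,u],o) for u in (284,367)])
E
```

```text
knob [0.5159839  0.23413164 0.283     ] [0.00557399 0.00183068 0.0771522 ]
knob [0.5168379  0.23289655 0.279     ] [0.00407277 0.00187247 0.08115212]
[[0, 0, 60, 50, 2299], [58, 12, 2, 1, 2], [24, 18, 12, 13, 122], [0, 20, 21, 23, 296], [38, 21, 22, 23, 281]] [[29.64593301 22.72596781]
 [58.5        12.        ]
 [29.5        24.09836066]
 [ 7.27364865 31.30067568]
 [51.51245552 32.113879  ]]
[0.30198976 0.30237854 0.30226046 0.30203012 0.30128267 0.3019488
 0.30401027 0.30704734 0.30760103 0.29889256]
[0.49104715 0.27230257 0.18079547]
[0.49225581 0.2704612  0.18083709]
[0.49356785 0.26847875 0.17946474]
[0.50596678 0.24935576 0.28339592]
[0.51050632 0.24244945 0.28366293]
[0.51540274 0.23501953 0.28273071]
[0.5199839  0.2280364  0.28385179]
[0.52490121 0.22055838 0.28395077]
midrow edges [array([0.49739455, 0.22159826, 0.28214603]), array([0.5353854 , 0.24642992, 0.2821455 ])]
```

Call:
arm_command(plan="0.003 0.002 0.02 0;0 0 0.02 0;0 0 0.015 0;0 0 0 0;0 0 0 0")

```text
clock: 3.02
tcp_pos: [0.5181, 0.2322, 0.306]
orientation: [1.5, 2.76, 0.001]
contact_force: [0.9, -0.2, -0.4]
grip_width: -0.0001
gripper_force: 0.0
```

Call:
arm_command(plan="0 0 0.005 0;0 0 0.005 0;0 0 0 0;0 0 0 0")

```text
clock: 3.52
tcp_pos: [0.5181, 0.2322, 0.2959]
orientation: [1.5, 2.76, 0.002]
contact_force: [0.1, -0.7, 4.2]
grip_width: 0.0
gripper_force: 2.1
```

Call:
arm_command(plan="0 0 0.006 0;0 0 0.006 0;0 0 0.006 0;0 0 0.005 0;0 0 0.003 0;0 0 0 0")

```text
clock: 4.28
tcp_pos: [0.5183, 0.2323, 0.2708]
orientation: [1.5, 2.76, 0.003]
contact_force: [-0.3, -0.8, 11.9]
grip_width: 0.0002
gripper_force: 5.8
```

Call:
arm_command(plan="0 0 0.002 0;0 0 0.001 0;0 0 0 0")

```text
clock: 4.65
tcp_pos: [0.5186, 0.2324, 0.2687]
orientation: [1.5, 2.759, 0.005]
contact_force: [-2.9, 0.2, 16.7]
grip_width: -0.0002
gripper_force: 8.2
```

At the stop. Let it up and measure the pin.

Call:
arm_command(plan="0 0 -0.012 0;0 0 -0.012 0;0 0 -0.014 0;0 0 0 0;0 0 0 0;0 0 0 0;0 0 0 0;0 0 0 0")

```text
clock: 5.65
tcp_pos: [0.5176, 0.232, 0.304]
orientation: [-1.5, -2.76, 0.001]
contact_force: [-0.1, -0.4, -0.0]
grip_width: 0.0001
gripper_force: 0.0
```

```bash
cat > pin.py <<'E'
from h import *
import sys
o,im,d=snap('wrist'); cv2.imwrite(f'pics/p{sys.argv[1]}.png',im[:,:,::-1])
s,si,sd=snap('scene'); cv2.imwrite(f'pics/s{sys.argv[1]}.png',si[:,:,::-1])
print(o['tcp_pos'],o['contact_force'],o['clock'])
c,M,p0,f=cam('wrist',o)
# all depth points within 7 mm of the pin axis, above 170 mm
v,u=np.mgrid[0:480,0:640]
D=np.stack([(u-c['cx'])/f,-(v-c['cy'])/f,-np.ones(u.shape)],-1)@M.T
P=p0+D*d[...,None]
for ax in [np.array([.492,.2707])]:
    k=(d>0)&(np.hypot(P[...,0]-ax[0],P[...,1]-ax[1])<.008)&(P[...,2]>.172)&(P[...,2]<.225)
    z=np.sort(P[k][:,2]); print('pin z',k.sum(),np.percentile(z,[50,80,90,95]).round(4), 'px',u[k].mean(),v[k].mean())
    t=k&(P[...,2]>np.percentile(z,80)-.002); print('top',P[t].mean(0).round(4))
k=(d>0)&(np.hypot(P[...,0]-.5175,P[...,1]-.232)<.035)&(abs(P[...,2]-.275)<.025)
print('knob',k.sum(),P[k].mean(0),np.median(P[k][:,2]))
E
python3 pin.py 1
```

```text
[0.51757365 0.23200923 0.30404588] [-0.06636644 -0.38475006 -0.02191567] 5.65
pin z 511 [0.1779 0.1849 0.1854 0.1857] px 321.0587084148728 158.37181996086105
top [0.4922 0.2716 0.185 ]
knob 7312 [0.51210053 0.2404193  0.28290172] 0.2827714433099171
```

Call:
arm_command(plan="0 0 0.008 0;0 0 0.007 0;0 0 0.007 0;0 0 0.006 0;0 0 0.006 0;0 0 0.004 0;0 0 0 0;0 0 0 0")

```text
clock: 6.75
tcp_pos: [0.5188, 0.2325, 0.2688]
orientation: [1.5, 2.759, 0.005]
contact_force: [-3.8, -1.6, 17.5]
grip_width: -0.0
gripper_force: 8.8
```

Call:
arm_command(plan="0 0 -0.012 0;0 0 -0.012 0;0 0 -0.014 0;0 0 0 0;0 0 0 0;0 0 0 0;0 0 0 0;0 0 0 0")

```text
clock: 7.75
tcp_pos: [0.5176, 0.232, 0.3041]
orientation: [-1.5, -2.76, 0.001]
contact_force: [0.1, -0.2, 0.4]
grip_width: 0.0003
gripper_force: 0.0
```

```bash
python3 pin.py 2
```

```text
[0.5175897  0.23200476 0.30405548] [ 0.11800262 -0.22007895  0.42432644] 7.75
pin z 508 [0.1782 0.191  0.1915 0.1918] px 321.0196850393701 158.34448818897638
top [0.4922 0.2715 0.191 ]
knob 7312 [0.51211465 0.24042684 0.28287607] 0.2827646925947711
```

Call:
arm_command(plan="0 0 0.008 0;0 0 0.007 0;0 0 0.007 0;0 0 0.006 0;0 0 0.006 0;0 0 0.004 0;0 0 0 0;0 0 0 0")

```text
clock: 8.85
tcp_pos: [0.5188, 0.2325, 0.2688]
orientation: [1.5, 2.759, 0.005]
contact_force: [-3.3, -1.4, 18.6]
grip_width: -0.0001
gripper_force: 8.9
```

Call:
arm_command(plan="0 0 -0.012 0;0 0 -0.012 0;0 0 -0.014 0;0 0 0 0;0 0 0 0;0 0 0 0;0 0 0 0;0 0 0 0")

```text
clock: 9.85
tcp_pos: [0.5176, 0.232, 0.3041]
orientation: [-1.5, -2.76, 0.001]
contact_force: [-0.9, -0.4, 0.2]
grip_width: -0.0001
gripper_force: 0.0
```

```bash
python3 pin.py 3
```

```text
[0.51758748 0.2320278  0.30407801] [-0.94123749 -0.35706006  0.16249481] 9.85
pin z 510 [0.1785 0.197  0.1975 0.1979] px 321.0176470588235 158.4
top [0.4922 0.2715 0.1971]
knob 7301 [0.5121052  0.24042774 0.2828897 ] 0.2827983758359972
```

Call:
arm_command(plan="0 0 0.008 0;0 0 0.007 0;0 0 0.007 0;0 0 0.006 0;0 0 0.006 0;0 0 0.004 0;0 0 0 0;0 0 0 0")

```text
clock: 10.95
tcp_pos: [0.5188, 0.2325, 0.2687]
orientation: [1.5, 2.759, 0.005]
contact_force: [-3.8, -1.9, 17.8]
grip_width: -0.0005
gripper_force: 8.8
```

Call:
arm_command(plan="0 0 -0.012 0;0 0 -0.012 0;0 0 -0.014 0;0 0 0 0;0 0 0 0;0 0 0 0;0 0 0 0;0 0 0 0")

```text
clock: 11.95
tcp_pos: [0.5176, 0.232, 0.304]
orientation: [-1.5, -2.76, 0.001]
contact_force: [-0.9, 0.1, 0.2]
grip_width: -0.0004
gripper_force: 0.0
```

```bash
python3 pin.py 4
```

```text
[0.51757453 0.2320181  0.30403682] [-0.85074723  0.05731607  0.18373514] 11.95
pin z 514 [0.1839 0.2032 0.2037 0.2039] px 321.08949416342415 158.57003891050584
top [0.4922 0.2716 0.2032]
knob 7328 [0.51207388 0.24041618 0.2829044 ] 0.2827572334556579
```

Pin at about 26 mm: one stroke left.

Call:
arm_command(plan="0 0 0.008 0;0 0 0.007 0;0 0 0.007 0;0 0 0.006 0;0 0 0.006 0;0 0 0.004 0;0 0 0 0;0 0 0 0")

```text
clock: 13.05
tcp_pos: [0.5188, 0.2325, 0.2687]
orientation: [1.5, 2.759, 0.005]
contact_force: [-3.3, -2.4, 17.5]
grip_width: -0.0001
gripper_force: 8.8
```

Call:
arm_command(plan="0 0 -0.012 0;0 0 -0.012 0;0 0 -0.014 0;0 0 0 0;0 0 0 0;0 0 0 0;0 0 0 0;0 0 0 0")

```text
clock: 14.05
tcp_pos: [0.5176, 0.232, 0.304]
orientation: [-1.5, -2.76, 0.001]
contact_force: [0.4, -0.5, -0.0]
grip_width: -0.0002
gripper_force: 0.0
```

```bash
python3 pin.py 5
```

```text
[0.51755569 0.23200712 0.30402182] [ 0.43386673 -0.53195991 -0.02673242] 14.05
pin z 544 [0.1903 0.2096 0.2101 0.2104] px 321.2242647058824 159.2610294117647
top [0.4922 0.2716 0.2096]
knob 7323 [0.51208137 0.24041292 0.28288985] 0.2827373214992298
```

Pin at 210 mm, fully out. Withdraw the hand.

Call:
arm_command(plan="0 0 -0.03 0;0 0 -0.04 0;0 0 -0.04 0;0.04 0 0 0;0.04 0 0 0;0.04 0 0 0;0.04 0 0 0;0 0 0 0;0 0 0 0;0 0 0 0")

```text
clock: 15.4
tcp_pos: [0.4316, 0.3651, 0.4144]
orientation: [1.503, 2.758, 0.0]
contact_force: [-0.3, -0.0, 0.4]
grip_width: -0.0
gripper_force: 0.0
```

```bash
python3 - <<'E'
from h import *
o,im,d=snap('scene'); b=im[:,:,::-1]; a=cv2.imread('pics/scene0.png')
s=slice(225,345),slice(320,440)
cv2.imwrite('pics/end.png',cv2.resize(np.hstack([a[s],b[s]]),None,fx=3,fy=3,interpolation=cv2.INTER_CUBIC)); print(o['tcp_pos'],o['contact_force'],o['clock'])
E
```

```text
[0.43155211 0.36509406 0.41440194] [-0.33013258 -0.03162482  0.38329105] 15.4
```

View pics/end.png

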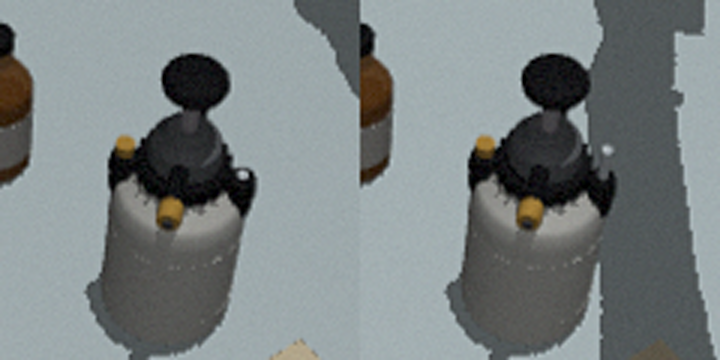

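Compared before and after: the sprayer hasn't moved, the knob is up, the pin stands tall at (607,150) in the right half, and the relief button is still seated.

```bash
python3 -c "
from bench import ticket
print(ticket.hand_in())"
```

```text
the job is handed in; nothing more can be done
None
```

I pumped the sprayer with five full strokes until the pin stood fully out (measured 210 mm above the bench), then took the hand away and handed the job in at about 15 s; the sprayer had not moved and the relief valve looked seated.

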